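Work a block stamp out of its tight case and ink it

TASK

Take the block stamp with the flat upright fin handle out of the wooden case: it sits tight, so work it loose with small wiggles along its slot while easing it up, and keep the case down in its tray (a lift of a few millimetres is all right, dragging it up is not). Then stand it face down in the middle of the ink pad, square with the pad, press it straight down firmly until the pad has sunk as far as it goes, and leave it standing there. Leave the other two stamps in the case and everything else on the table where it is.

Things in the scene. Friction and masses are not known exactly. Their poses are not given: they have to be found in the camera images.
- stamp: the stamp to be inked, 200 g: wooden block 80 mm (its x) x 40 mm (y) x 55 mm tall, rubber face underneath; on top in the middle a flat upright fin handle 50 (x) x 22 (y) x 45 mm tall; 100 mm tall in all. Origin at the centre of its underside, z up. It starts in one of the case's three slots, face on the slot floor, 9 mm of the block and the whole fin standing out above the case
- stamp_handle (a point): centre of the fin handle of that stamp, 77.5 mm above its face; same axes as the stamp. The fin is grasped across its 22 mm (y)
- stamp_face (a point): centre of the stamp's underside; same axes as the stamp
- case_top (a point): centre of the top of the wooden case, a block 140 mm (x) x 280 mm (y) x 52 mm high, in a fixed plywood tray with a 22 mm high rim that keeps it from shifting or turning: it can only be lifted. Three slots open at its top, centred 0 and 88 mm either side of this point along its y; each is 100 mm long (x) and 46 mm deep
- case_floor (a point): floor of the middle slot, 46 mm below the case's top. In every slot two grey spring-loaded cheeks (y sides, 78 mm long) clamp the lowest 26 mm of the block and give 3 to 5 mm across y: the stamp must rise 27 mm to be free of them. Along x the 80 mm block has about 10 mm of play each side of mid-slot, starting up to 3 mm off it
- case (a joint): how far the case is lifted in its tray, m: 0 standing down, grows upward; it drops back when let go. It weighs 11 to 14 N with the two other stamps. A straight pull on the stamp meets about 19 to 27 N of friction (it varies) and drags the case up; while its handle is rocked or slid some mm along x, far less pull makes it creep up
- knob_stamp_mid (a point): mid-height (50 mm up) of another stamp in the case, same block, with a round 32 mm mushroom knob for a handle, 100 mm tall; to be left
- ball_stamp_mid (a point): mid-height (50 mm up) of a third stamp in the case, same block, with a 30 mm ball for a handle, 105 mm tall; to be left
- pad_centre (a point): centre of the ink pad's top as it stands unpressed, 26 mm above the table: a flat black pad 138 mm (x) x 98 mm (y), its top 6 mm above the rim of a fixed dark steel tin 150 x 110 x 20 mm; x along the pad's long side. Fixed point, does not sink with the pad
- inkpad (a joint): how far the ink pad is pressed down, m: 0 up, 0.006 fully down (on its stop); a spring, about 1 N to start and 1.4 N per mm, 9 N fully down; the stamp's own weight sinks it about 1 mm
- ink_jar: amber glass ink jar with a white cap, 60 mm across, 75 mm tall; origin at the centre of its underside
- mug: white mug, 80 mm across, 90 mm tall, handle to its +y; origin at the centre of its underside
- brush: paint brush lying flat, about 180 mm long, along its own x; origin on its underside
- squeegee: wooden squeegee with a rubber blade, lying flat, 150 x 60 x 20 mm, long along its own x; origin on its underside
- spare_block: bare wooden block 90 x 60 x 22 mm lying flat; origin at the centre of its underside
- ink_tub: round ink tub 72 mm across, 60 mm tall; origin at the centre of its underside
Not all that is in view belongs to the job. What is shaped like the stamp but turquoise is not meant.

How it is judged (in metres and radians):
On the way, in this order (a step that is already met when the one before it is completed fails the run):
1. the stamp is out of the case, well above it, with the case standing down (z of stamp_face in the frame of case_top above 0.01 m and value of joint case below 0.004 m), for 0.1 s.
2. the stamp, standing on the middle of the pad, presses it down nearly fully (horizontal distance between stamp_face and pad_centre below 0.012 m and angle between the x axis of stamp and the x axis of pad_centre, either way round below 0.14 rad and angle between stamp's own z axis and vertical below 0.08 rad and value of joint inkpad above 0.0045 m), for 0.2 s.
At the end, for the whole second after the job is handed in: The fin-handled stamp stands released and still on the ink pad, face down (tilt under 0.08 rad), its middle within 12 mm of the pad's middle and its long side within 0.14 rad of the pad's; the case stands down in its tray with the other two stamps in their slots (moved under 8 mm) (horizontal distance between stamp_face and pad_centre below 0.012 m and angle between the x axis of stamp and the x axis of pad_centre, either way round below 0.14 rad and angle between stamp's own z axis and vertical below 0.08 rad and height (world z) of stamp_face between 0.018 and 0.03 m and linear speed of stamp below 0.02 m/s and value of joint case below 0.003 m and distance of each of knob_stamp_mid, ball_stamp_mid from where it was at the start of the episode below 0.008 m); the robot touches nothing.
It fails at once if the case is lifted more than 10 mm (value of joint case above 0.01 m).
It fails at once if another stamp is pulled up or shifted more than 20 mm (distance of any of knob_stamp_mid, ball_stamp_mid from where it was at the start of the episode above 0.02 m).
It fails at once if a bystander is moved more than 30 mm (distance of any of ink_jar, mug, brush, squeegee, spare_block, ink_tub from where it was at the start of the episode above 0.03 m).
It also fails if it takes over 72 s, if anything falls off the work surface, if the arm or the gripper's body presses on something with over 40 N, if the wrist force passes 120 N, or if a joint passes its speed limit or range.

ROBOT

A 6-joint arm with a two-finger parallel gripper is mounted at the origin on the work surface. World frame = base frame: x ahead of the robot, y to its left, z up, the work surface at z = 0. Lengths are in mm, angles in rad, forces in N, time in s.
With the tool pointing down it reaches from about 375 to 900 mm from the base axis. Payload 3.1 kg.
Tool frame: the origin (TCP) lies between the finger pads; the fingertips stand 25 mm ahead of it and the grasp point (between the pads) lies 6 mm ahead of it; z points along the fingers, y is the line along which they close (so a half turn about z gives the same grasp; the last joint's range is limited). The gripper opens to 87 mm and grips with 3 to 60 N. Pads are 19 mm wide; open, the fingers measure 117 mm over their backs; the gripper's body (75 mm by 190 mm) begins 51 mm behind the grasp point.
Start: joints at [1.063, 0.527, 1.433, -0, 1.181, -0.178], TCP at [201.776, 591.509, 247.548] pointing down, gripper open.
Joint ranges: [-3.08, 3.08], [-0.75, 2.2], [0.22, 2.44], [-1.43, 4.57], [0, 2.65], [-2.85, 2.85]. Speed limits (rad/s): [2.79, 2.79, 3.14, 3.14, 3.14, 3.14].

INTERFACE

Orientations are given as a rotation vector (axis times angle).
In Python, from station import r, gripper_to, sensors, eyes, ticket gives the robot as it stands. Calls block until the motion is done:
- r.move_to(position, orientation): joint-space move of the TCP to a pose.
- r.movel(position, attitude=None, v=150, threshold=None): straight line of the TCP; attitude=None keeps the orientation; v is the mean speed in mm/s. With threshold (N) it stops when the force on the tool has changed by that much, and returns True; else False.
- r.move_joints(angles): joint-space move.
- gripper_to(opening, grasp_force=None): finger opening in mm; grasp_force is the grip in N (None keeps the last); returns when the fingers have stopped.
- r.sleep(seconds).
- r.inverse_kinematics(position, orientation): joint angles nearest the present ones, or None.
- sensors.get_obs(): the state.
- eyes.snapshot(name): name is "side" or "top" or "wrist"; returns a dict with "img" (480x640x3 uint8, red, green, blue), "fx", "fy", "cx", "cy" (pixels), "k1" (the pictures are not rectified: a ray, as slopes to the right and down, at radius r is drawn at 1 + k1 r^2 times it, then the intrinsics apply), "camera_from_world" (4x4, takes a point from world to camera coordinates). Camera axes: x right, y down, z forward; pixel columns grow to the right and rows downward; lengths in mm; the calibration is good to about 2 mm. A picture is of the moment at which its call begins. There is no depth.
A pose or a line that the arm cannot do raises r.PlanningError and nothing moves.
- ticket.job_done(): hands the job in; it is judged then, once.
The state is a dict: "time": time; "joint_pos": joint angles; "joint_vel": joint speeds; "effort": joint torques, N m; "tool_pos": TCP position; "tool_rot": TCP orientation; "ft_force": force on the tool from outside, world axes, zero at the start; "torque": the same for the moment, N m; "opening": finger opening in mm; "gripper_force": force on a finger pad.
Only numpy, scipy, OpenCV 4.12 (cv2) and the standard library are available. Lean on these libraries where they do the work, as an engineer would, in place of code of your own. Each camera call takes 0.05 s, during which the arm holds its last target. There are 200 camera calls.

## Working session

There is one attempt and no reset: what is moved stays moved. The work goes in short steps, each a Python script; the robot and the scene stay as the last script left them, time stands still between calls to the robot, and variables do not carry over. Pictures are saved under pics/ and viewed, at most 10 in all, crops included, and the job is handed in when it is done.

```bash
ls; mkdir -p pics
cat > h.py <<'E'
import numpy as np, cv2
from station import r, gripper_to, sensors, eyes, ticket
def snap(cam,name):
    s=eyes.snapshot(cam); cv2.imwrite(f'pics/{name}.png',s['img'][:,:,::-1])
    np.savez(f'pics/{name}.npz',**{k:s[k] for k in s if k!='img'}); return s
def ray(n,px):
    s=np.load(f'pics/{n}.npz'); d=np.array([(px[0]-s['cx'])/s['fx'],(px[1]-s['cy'])/s['fy']]); u=d.copy()
    for _ in range(20): u=d/(1+s['k1']*(u@u))
    T=s['camera_from_world']; R=T[:3,:3]; o=-R.T@T[:3,3]; v=R.T@np.r_[u,1]; return o,v/np.linalg.norm(v)
def atz(n,px,z):
    o,v=ray(n,px); return o+v*(z-o[2])/v[2]
def tri(obs):
    A=0;b=0;L=[ray(*x) for x in obs]
    for o,v in L: P=np.eye(3)-np.outer(v,v); A=A+P; b=b+P@o
    p=np.linalg.solve(A,b); return p,[round(float(np.linalg.norm((np.eye(3)-np.outer(v,v))@(p-o))),1) for o,v in L]
E
python3 - <<'E'
from h import *
a=snap('top','top0')['img'];b=snap('side','side0')['img'];c=snap('wrist','wr0')['img']
o=sensors.get_obs();print(o['time'],o['tool_rot'],o['opening'],o['ft_force'])
for n in('top0','side0','wr0'):
    s=np.load(f'pics/{n}.npz');T=s['camera_from_world'];print(n,s['fx'],s['k1'],-T[:3,:3].T@T[:3,3])
E
```

```text
pics
0.15 [-5.14032650e-01 -3.09869545e+00  2.47860108e-03] 87.05917432303296 [-0.21510225 -0.45667579 -0.46027217]
top0 579.6335061082957 -0.0024194661553474522 [ 345.1811532    16.6878998  1357.84853647]
side0 526.935340559908 -0.020633086041750355 [-363.29451557 -810.76312337  791.39542927]
wr0 411.99680975055674 -0.0980224564314118 [138.1866928  612.66883817 383.19277164]
```

View pics/top0.png

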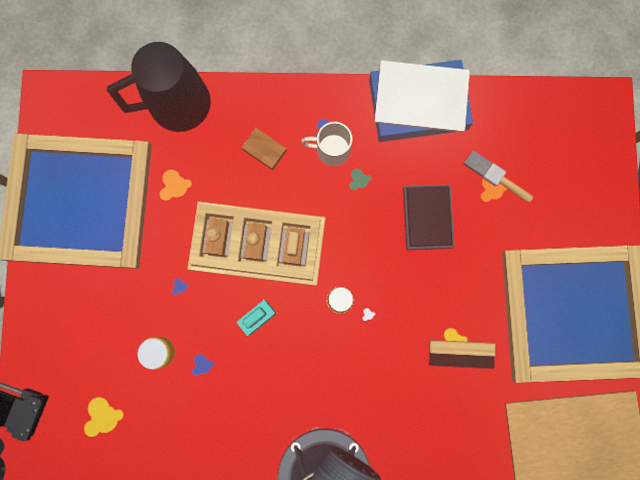

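View pics/side0.png

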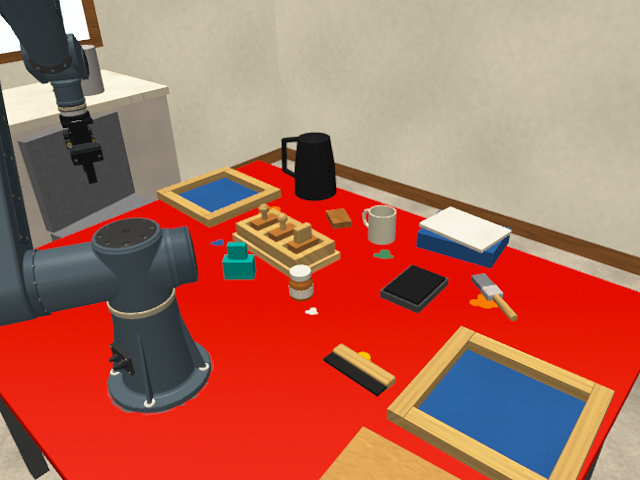

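Top view candidates: (292,243) is the fin stamp in the right-hand slot; (254,240) and (214,236) are the ball and knob stamps; (256,317) is the turquoise lookalike and (264,148) the spare block. The fin stamp at (292,243) fits the description, and it shows in the side view at about (302,235). The ink pad is at top (429,217) and side (414,287). I'll check the choice in an enlarged crop.

Run:
```python
from h import *
a=cv2.imread('pics/top0.png');b=cv2.imread('pics/side0.png')
f=lambda i,x,y,w,h,k:cv2.resize(i[y:y+h,x:x+w],None,fx=k,fy=k,interpolation=cv2.INTER_CUBIC)
# top-left: fin top x5 from (260,210) 80x60 ; top-right pad x5 (392,175) 80x60 ; bottom: side fin x5 (270,205) 80x60; pad side x5 (375,258)80x60
g=lambda l:np.hstack(l)
cv2.imwrite('pics/crop1.png',np.vstack([g([f(a,260,215,80,60,5),f(a,392,187,80,60,5)]),g([f(b,270,212,80,60,5),f(b,375,258,80,60,5)])]))
```

```text
(no output)
```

View pics/crop1.png

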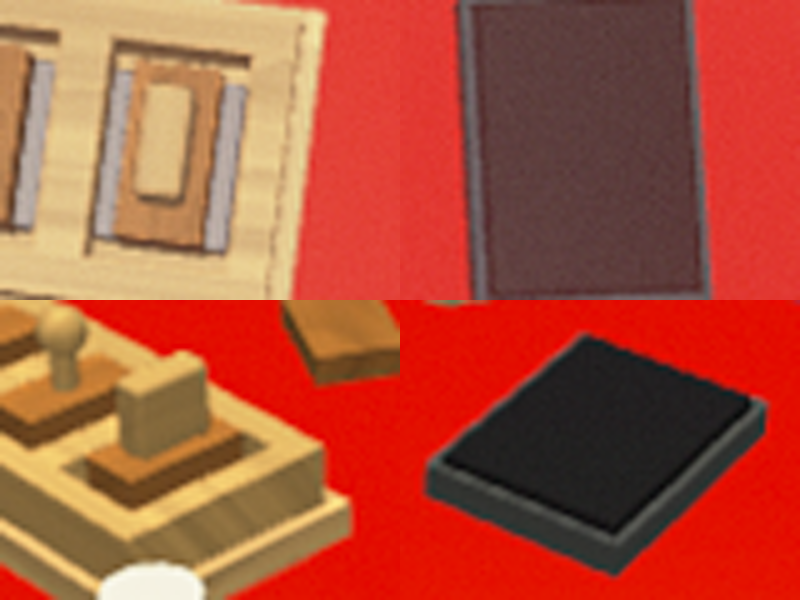

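The crop confirms the fin stamp in the right-hand slot. Its fin top corners are at top crop (148,82), (192,84), (181,200) and (136,195), and the pad corners are clear in both views.

Run:
```python
from h import *
np.set_printoptions(precision=1,suppress=True)
T=lambda x,y,ox,oy:((x+.5)/5-.5+ox,(y+.5)/5-.5+oy)
ft=[T(x,y,260,215) for x,y in[(148,82),(192,84),(181,200),(136,195)]]
fs=[T(x,y,270,212) for x,y in[(182,50),(207,60),(142,100),(118,84)]]
print('fin tri',tri([('top0',np.mean(ft,0)),('side0',np.mean(fs,0))]))
q=np.array([atz('top0',p,107)for p in ft]);print(q,q.mean(0));d=(q[0]+q[1]-q[2]-q[3]);print('yaw',np.arctan2(d[1],d[0]),np.linalg.norm(d)/2)
bt=[T(x,y,260,215) for x,y in[(135,62),(222,70),(203,248),(113,236)]]
q=np.array([atz('top0',p,62)for p in bt]);d=(q[0]+q[1]-q[2]-q[3]);print('block',q.mean(0),np.arctan2(d[1],d[0]),np.linalg.norm(d)/2)
pt=[T(x,y,392,187) for x,y in[(72,8),(288,2),(303,292),(83,295)]]
ps=[T(x,y,375,258) for x,y in[(185,38),(350,103),(213,233),(45,162)]]
P=[]
for a,b in zip(pt,ps): p,e=tri([('top0',a),('side0',b)]);P.append(p);print(p,e)
P=np.array(P);d=P[0]+P[1]-P[2]-P[3];print('pad',P.mean(0),np.arctan2(d[1],d[0]),np.linalg.norm(d)/2)
# case long side
e=[atz('top0',p,52) for p in[(198,203),(325,218)]];d=e[0]-e[1];print('case y yaw',np.arctan2(-d[0],d[1]))
# pour: go above
```

```text
fin tri (array([510.1,  74.3, 110.8]), [0.2, 0.2])
[[536.3  81.9 107. ]
 [535.6  62.7 107. ]
 [484.6  66.7 107. ]
 [486.6  86.2 107. ]] [510.8  74.4 107. ]
yaw -0.08295722473100342 50.495378491723585
block [510.6  74.5  62. ] -0.09894134847339256 80.44531544310632
[ 653.5 -186.3   23. ] [0.7, 0.7]
[ 656.1 -286.4   24.5] [2.4, 2.4]
[ 519.5 -292.2   23.9] [1.1, 1.1]
[ 518.9 -192.    18.8] [0.8, 0.8]
pad [ 587.  -239.2   22.5] 0.042195694612593385 135.73778617064588
case y yaw -0.10820269631505651
```

```bash
cat >> h.py <<'E'
def rot(psi):
    th=np.pi/2+psi/2; return -np.pi*np.array([np.cos(th),np.sin(th),0])
E
python3 - <<'E'
from h import *
r.move_to([510,74,260],rot(-0.098)); gripper_to(50,40)
print(sensors.get_obs()['tool_pos'],sensors.get_obs()['joint_pos'],sensors.get_obs()['time'])
a=snap('wrist','wr1')['img']
r.movel([540,74,260]); snap('wrist','wr2')
E
```

```text
[510.00521554  73.97113749 260.00495698] [-7.30587467e-02  3.64314573e-01  1.69007244e+00  4.09123914e-06
  1.08719314e+00 -1.54580490e+00] 3.2083
```

View pics/wr1.png

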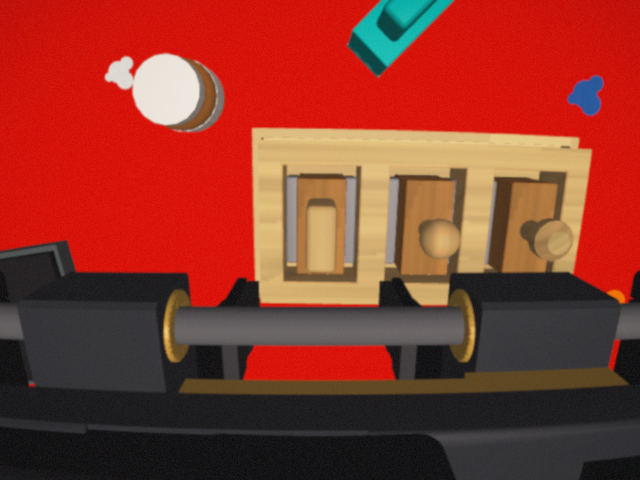

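View pics/wr2.png

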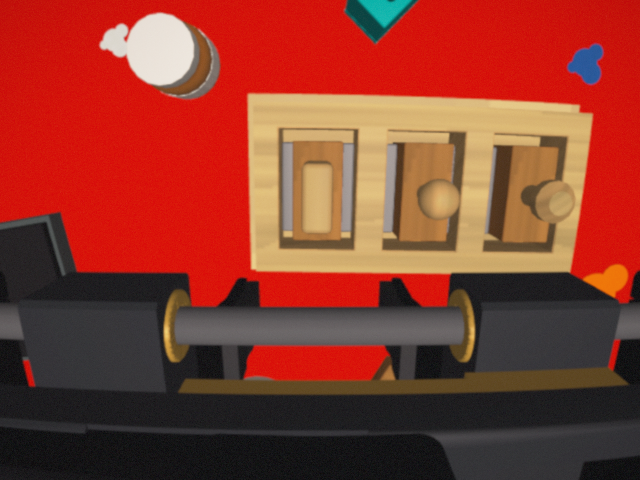

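Wrist view 1 shows the fin at about (321,237); view 2, taken 30 mm on, shows it at about (317,198). The case sides look nearly square with the image. I'll enlarge the fin in both.

Run:
```python
from h import *
a=cv2.imread('pics/wr1.png');b=cv2.imread('pics/wr2.png')
f=lambda i,x,y:cv2.resize(i[y:y+120,x:x+80],None,fx=5,fy=5,interpolation=cv2.INTER_CUBIC)
cv2.imwrite('pics/crop2.png',np.hstack([f(a,280,165),f(b,280,130)]))
```

```text
(no output)
```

View pics/crop2.png

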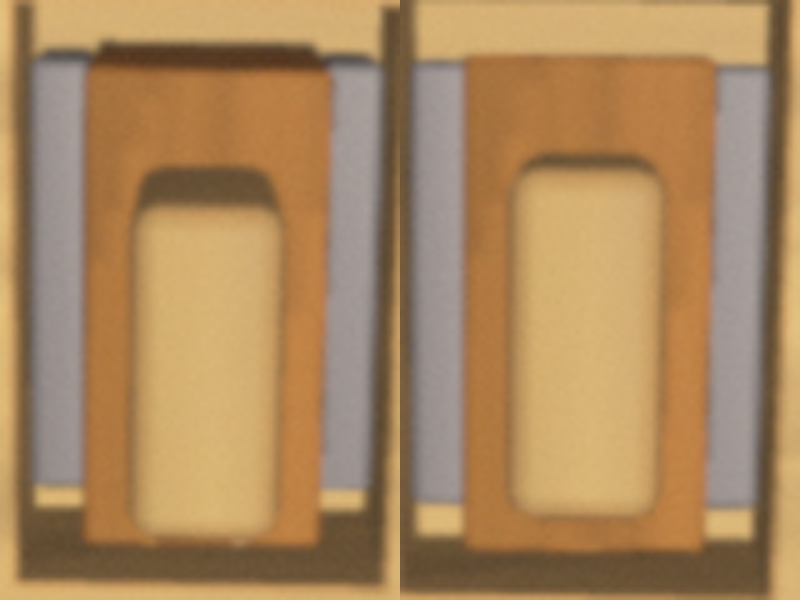

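The crop shows the fin top spanning (137,206)–(276,536) in view 1 and (515,168)–(658,517) in view 2, so the stamp is square in its slot.

Run:
```python
from h import *
np.set_printoptions(precision=2,suppress=True)
T=lambda x,y,ox,oy:((x+.5)/5-.5+ox,(y+.5)/5-.5+oy)
A=[T(x,y,280,165) for x,y in[(137,206),(282,208),(276,536),(132,533)]]
B=[T(x,y,280,130) for x,y in[(115,168),(263,168),(258,517),(110,514)]]
print([tri([('wr1',a),('wr2',b)]) for a,b in zip(A,B)])
print(tri([('wr1',np.mean(A,0)),('wr2',np.mean(B,0)),('top0',(292.4,242.6)),('side0',(302.,226.4))]))
for n,C in(('wr1',A),('wr2',B)):
    q=np.array([atz(n,p,110)for p in C]);d=q[2]+q[3]-q[0]-q[1];print(n,q.mean(0),np.arctan2(d[1],d[0]),np.linalg.norm(d)/2)
bl=[T(x,y,280,130) for x,y in[(68,57),(315,60),(305,550),(66,550)]]
q=np.array([atz('wr2',p,65)for p in bl]);d=q[2]+q[3]-q[0]-q[1];print('block',q.mean(0),np.arctan2(d[1],d[0]))
```

```text
[(array([487.19,  67.81, 110.31]), [0.1, 0.1]), (array([489.05,  87.92, 112.99]), [0.0, 0.0]), (array([538.92,  82.85, 105.9 ]), [0.0, 0.0]), (array([536.4 ,  61.64, 105.7 ]), [0.0, 0.0])]
(array([511.29,  75.06, 109.84]), [0.6, 0.8, 1.1, 0.7])
wr1 [512.34  75.11 110.  ] -0.11411030834138797 48.22479953812093
wr2 [512.47  75.16 110.  ] -0.11429408535141437 48.83617115921865
block [513.08  75.2   65.  ] -0.11201655290729631
```

Run:
```python
from h import *
np.set_printoptions(precision=1,suppress=True)
psi=-0.108; R=rot(psi); c=np.array([512,75.1])
r.move_to([*c,150],R); r.movel([*c,97],v=80,threshold=15)
f0=sensors.get_obs()['ft_force'].copy() if hasattr(sensors.get_obs()['ft_force'],'copy') else np.array(sensors.get_obs()['ft_force'])
gripper_to(15,45); o=sensors.get_obs();print(o['opening'],o['gripper_force'],o['tool_pos'],np.array(o['ft_force'])-f0,o['time'])
np.save('f0.npy',f0)
u=np.array([np.cos(psi),np.sin(psi)]); z=97
for i in range(4):
    z+=1; s=(1,-1)[i%2]*3.5
    r.movel([*(c+u*s),z],v=30); o=sensors.get_obs();print(i,np.array(o['ft_force'])-f0,np.array(o['tool_pos']),o['time'])
r.movel([*c,z],v=30); o=sensors.get_obs();print(np.array(o['ft_force'])-f0,o['time'])
snap('side','s1')
```

```text
21.742089991442885 44.99472862109542 [512.1  75.1  97.2] [-0.2 -0.5  2.1] 5.6
0 [-3.9  0.8 -0.7] [512.5  75.1  97.2] 5.875
1 [  4.7   0.1 -17.4] [511.4  75.   98.1] 6.2583
2 [ -3.5   0.5 -16.8] [512.6  75.   98.6] 6.6417
3 [  5.2  -0.5 -16.6] [511.4  75.1 102. ] 7.025
[  1.7   0.5 -17.4] 7.2917
```

Run:
```python
from h import *
np.set_printoptions(precision=1,suppress=True)
f0=np.load('f0.npy');psi=-0.108;u=np.array([np.cos(psi),np.sin(psi)]);c=np.array([512,75.1])
def p(t):
    o=sensors.get_obs();q=np.array(o['tool_pos']);print(t,np.array(o['ft_force'])-f0,u@(q[:2]-c),q[2],round(o['time'],2))
p('now')
for z in(100,98.5):
    r.movel([*c,z],v=30); p(z); r.sleep(.15); p(z)
r.movel([*(c+4*u),98.5],v=30);p('x+'); 
for i in range(4): r.sleep(.1);p('s')
```

```text
now [  1.6  -0.3 -17.5] -0.11775849640840233 100.8909813317069 7.34
100 [  1.7   0.8 -17.4] -0.14261861829957986 99.85521038851564 7.59
100 [  2.2   0.8 -17.1] -0.137119990818322 99.95068506754302 7.74
98.5 [  1.5   0.4 -16.5] -0.08801332309792206 98.38559725728796 7.99
98.5 [  1.4  -0.  -16.9] -0.09534893828646071 98.47206356376438 8.14
x+ [ -5.1   0.2 -11.3] 0.7530923939618558 98.19206566234571 8.43
s [ -5.    1.  -11.4] 0.7072482274617712 98.15965915955707 8.53
s [ -5.3   1.8 -12.2] 0.7122923239907489 98.15637873994811 8.62
s [ -4.4   1.3 -12.8] 0.7315206591839498 98.17125967312009 8.72
s [ -4.5   1.  -12.1] 0.6954635560153241 98.17109321393339 8.82
```

Run:
```python
from h import *
np.set_printoptions(precision=4,suppress=True)
f0=np.load('f0.npy');psi=-0.108;R=rot(psi);u=np.array([np.cos(psi),np.sin(psi)]);c=np.array([512,75.1])
def p(t):
    o=sensors.get_obs();q=np.array(o['tool_pos']);print(t,np.round(np.array(o['ft_force'])-f0,1),np.round([u@(q[:2]-c),q[2]],1),round(o['time'],2),np.array(o['tool_rot'])-R,np.array(o['torque']))
p('now')
for s in(8,-8,8,0):
    r.movel([*(c+s*u),98],v=60); p(s); o=sensors.get_obs()
    print('   jerr',np.array(r.inverse_kinematics([*(c+s*u),98],R))-np.array(o['joint_pos']))
snap('side','s2')
a=cv2.imread('pics/s1.png');b=cv2.imread('pics/s2.png');z=cv2.imread('pics/side0.png')
f=lambda i:cv2.resize(i[190:280,220:350],None,fx=3,fy=3,interpolation=cv2.INTER_CUBIC)
cv2.imwrite('pics/crop3.png',np.vstack([np.hstack([f(z),f(a)]),np.hstack([f(b),f(b)])]))
```

```text
now [ -4.5   1.  -12.1] [ 0.7 98.2] 8.82 [ 0.0007  0.0073 -0.0003] [ 0.1187  0.8234 -0.0923]
8 [-7.9 -0.1 -4.3] [ 1.9 98. ] 9.07 [ 0.0013  0.0139 -0.0006] [ 0.2968  1.9346 -0.1527]
   jerr [-0.0005  0.0017 -0.0054 -0.0002 -0.0102 -0.    ]
-8 [  6.9  -0.3 -16.8] [-1.6 99.4] 9.49 [ 0.3386  6.2586 -0.0007] [-0.1625 -1.3931 -0.0614]
   jerr [ 0.0005  0.0008  0.0057  0.0003  0.0089 -0.    ]
8 [-10.3   0.9   2.9] [ 2.1 98.6] 9.91 [ 0.0011  0.0134 -0.0006] [ 0.2515  2.0843 -0.1122]
   jerr [-0.0005  0.0027 -0.0048 -0.0003 -0.0114 -0.    ]
0 [-1. -0. -2.] [ 0.6 98.9] 10.19 [ 0.3391  6.2727 -0.    ] [ 0.062   0.4517 -0.068 ]
   jerr [ 0.      0.0014  0.001  -0.     -0.0011  0.    ]
```

View pics/crop3.png

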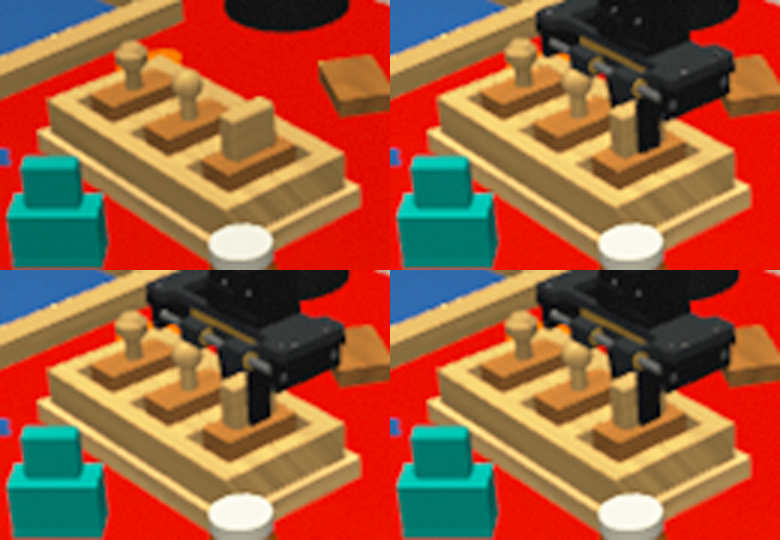

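The case is still down in the tray. The ±8 mm wiggles loosen the stamp, and the pull fell from 17 N to 2 N. I'll carry on with the rise gated on force.

```bash
cat > wig.py <<'E'
from h import *
import sys
f0=np.load('f0.npy');psi=-0.108;R=rot(psi);u=np.array([np.cos(psi),np.sin(psi)]);c=np.array([512,75.1])
z=float(sys.argv[1]);n=int(sys.argv[2]);zmax=float(sys.argv[3])
for i in range(n):
    F=[]
    for s,dz in((8,0),(-8,-1.2)):
        r.movel([*(c+s*u),z+dz],v=90); o=sensors.get_obs(); q=np.array(o['tool_pos'])
        F+=[round(o['ft_force'][2]-f0[2],1),round(o['ft_force'][0]-f0[0],1),round(float(u@(q[:2]-c)),1),round(float(q[2]),1)]
    m=min(F[0],F[4]); print(round(z,1),F,round(o['time'],1))
    if z>=zmax: break
    z+=2 if m>-5 else 1.2 if m>-9 else .6 if m>-12 else 0 if m>-14.5 else -.5
r.movel([*c,z],v=60);r.sleep(.1);o=sensors.get_obs();print(z,o['tool_pos'],np.array(o['ft_force'])-f0,o['opening'],o['time'])
E
python3 wig.py 98.5 8 130
```

```text
98.5 [np.float64(5.0), np.float64(-8.5), 2.8, 98.5, np.float64(-6.5), np.float64(6.4), -0.8, 98.9] 10.8
99.7 [np.float64(0.5), np.float64(-7.4), 2.9, 99.1, np.float64(-10.0), np.float64(7.8), -1.0, 99.7] 11.5
100.3 [np.float64(1.0), np.float64(-6.5), 2.9, 99.7, np.float64(-10.0), np.float64(7.6), -0.9, 100.3] 12.1
100.9 [np.float64(-1.1), np.float64(-7.2), 2.9, 100.3, np.float64(-10.1), np.float64(6.7), -0.9, 100.9] 12.8
101.5 [np.float64(0.5), np.float64(-7.1), 2.9, 100.9, np.float64(-9.4), np.float64(6.2), -0.9, 101.4] 13.4
102.1 [np.float64(-0.5), np.float64(-7.0), 2.9, 101.5, np.float64(-8.9), np.float64(6.6), -1.0, 102.1] 14.1
103.3 [np.float64(-2.3), np.float64(-7.3), 2.8, 102.4, np.float64(-9.8), np.float64(7.4), -1.1, 103.0] 14.7
103.9 [np.float64(-0.7), np.float64(-8.1), 2.8, 103.1, np.float64(-9.0), np.float64(7.8), -1.1, 103.7] 15.4
104.49999999999997 [512.36462158  75.06159707 104.18067012] [  1.94590306  -0.06490631 -13.25878471] 21.314977953061327 15.7667
```

```bash
sed -i 's/m>-9 /m>-10.5 /; s/m>-12 /m>-13 /' wig.py; python3 -c "
from h import *
gripper_to(15,60)"; python3 wig.py 104.2 14 130 | sed 's/np.float64//g'
python3 - <<'E'
from h import *
snap('side','s3')
z=cv2.imread('pics/s3.png')[180:290,210:360]
cv2.imwrite('pics/crop4.png',cv2.resize(z,None,fx=5,fy=5,interpolation=cv2.INTER_CUBIC))
E
```

```text
104.2 [(-5.1), (-5.6), 2.4, 103.9, (-12.6), (7.6), -1.5, 104.6] 16.6
104.8 [(-2.4), (-5.8), 2.2, 104.8, (-9.6), (7.7), -1.7, 105.4] 17.2
106.0 [(-3.1), (-7.2), 2.0, 105.8, (-11.4), (7.6), -1.9, 106.4] 17.9
106.6 [(-1.1), (-7.0), 2.0, 106.6, (-11.4), (6.8), -2.0, 107.1] 18.5
107.2 [(-0.7), (-7.3), 1.9, 107.2, (-10.3), (7.7), -2.0, 107.7] 19.2
108.4 [(-2.1), (-6.2), 1.8, 108.1, (-12.6), (7.2), -2.2, 108.7] 19.8
109.0 [(-1.0), (-7.5), 1.7, 108.9, (-11.1), (7.0), -2.2, 109.4] 20.5
109.6 [(-1.4), (-7.7), 1.7, 109.6, (-11.3), (6.3), -2.3, 110.1] 21.1
110.2 [(-1.3), (-6.5), 1.7, 110.2, (-10.2), (7.0), -2.3, 110.7] 21.8
111.4 [(-2.7), (-6.7), 1.5, 111.1, (-11.8), (7.8), -2.4, 111.6] 22.4
112.0 [(-1.9), (-7.2), 1.5, 111.8, (-11.5), (7.4), -2.5, 112.3] 23.1
112.6 [(-1.0), (-7.9), 1.5, 112.5, (-12.1), (7.2), -2.5, 113.0] 23.7
113.2 [(-1.0), (-7.2), 1.5, 113.1, (-11.9), (7.3), -2.5, 113.6] 24.4
113.8 [(-1.6), (-7.4), 1.5, 113.7, (-10.8), (6.8), -2.5, 114.2] 25.0
114.39999999999995 [511.20297422  75.22789185 114.57621319] [-1.25966917  0.35481533 -7.21601377] 21.565470642502657 25.4167
```

View pics/crop4.png

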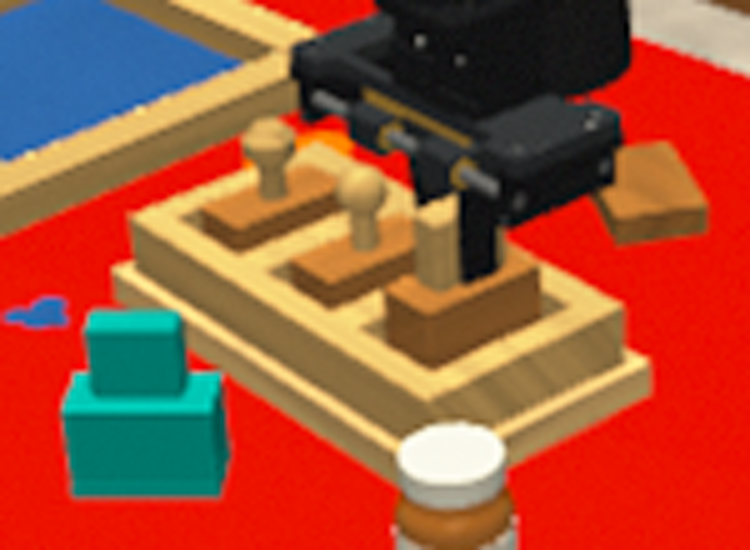

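The stamp has risen about 17 mm with the case down and the grip holding; its block stands clear at crop (460,300). Continuing.

```bash
sed -i 's/m>-10.5 /m>-12 /' wig.py; python3 wig.py 114.4 13 126 | sed 's/np.float64//g'
```

```text
114.4 [(2.2), (-9.5), 1.6, 114.2, (-9.3), (4.9), -2.3, 114.5] 26.0
115.6 [(-1.9), (-8.3), 1.6, 114.8, (-12.1), (6.3), -2.3, 115.4] 26.7
116.2 [(-2.0), (-8.2), 1.7, 115.5, (-11.8), (6.1), -2.3, 116.0] 27.4
117.4 [(-3.5), (-8.0), 1.6, 116.4, (-12.7), (7.0), -2.4, 117.0] 28.0
118.0 [(-1.2), (-7.3), 1.6, 117.2, (-12.7), (5.7), -2.4, 117.7] 28.7
118.6 [(-1.2), (-8.6), 1.7, 117.9, (-11.3), (7.5), -2.4, 118.4] 29.3
119.8 [(-4.1), (-7.2), 1.6, 118.7, (-13.9), (7.7), -2.5, 119.3] 30.0
119.8 [(-0.2), (-7.5), 1.7, 119.3, (-11.0), (6.9), -2.4, 119.7] 30.6
121.0 [(-2.3), (-8.5), 1.6, 120.0, (-13.1), (7.1), -2.5, 120.6] 31.3
121.0 [(-0.0), (-7.1), 1.7, 120.5, (-10.4), (5.9), -2.4, 120.9] 31.9
122.2 [(-3.0), (-7.1), 1.6, 121.2, (-14.0), (7.3), -2.6, 121.8] 32.6
122.2 [(0.1), (-7.6), 1.6, 121.7, (-10.1), (5.6), -2.6, 122.2] 33.2
123.4 [(-1.7), (-7.3), 1.6, 122.6, (2.9), (-1.6), -8.2, 123.1] 33.9
125.4 [512.21298373  75.06772097 125.23548013] [ 0.65404064 -0.11097222 -2.29369256] 21.618545070719183 34.2833
```

Run:
```python
from h import *
np.set_printoptions(precision=2,suppress=True)
r.movel([512.2,75.1,225],v=80); r.sleep(.3)
o=sensors.get_obs();print(o['opening'],np.array(o['ft_force'])-np.load('f0.npy'),o['time'])
R=rot(0.042)
r.movel([660,-239,230],R,v=150); w=snap('wrist','wp')['img']
r.movel([587,-239,230],R,v=150); r.movel([587,-239,150],v=120); r.sleep(.2)
s=snap('side','sp')['img'];t=snap('top','tp')['img'];o=sensors.get_obs();print(o['tool_pos'],o['tool_rot'],o['joint_pos'],o['time'])
f=lambda i,x,y,w,h,k:cv2.resize(i[y:y+h,x:x+w],None,fx=k,fy=k,interpolation=cv2.INTER_CUBIC)[:,:,::-1]
cv2.imwrite('pics/crop5.png',np.hstack([f(w,0,0,640,480,.625)[:300],f(s,355,200,133,100,3)[:300,:399]]))
```

```text
21.50202517536642 [-0.2   0.91 -2.31] 35.975
[ 587.31 -239.21  150.8 ] [-0.07  3.14 -0.  ] [-0.56  0.65  1.49  0.    0.99 -2.18] 40.2417
```

View pics/crop5.png

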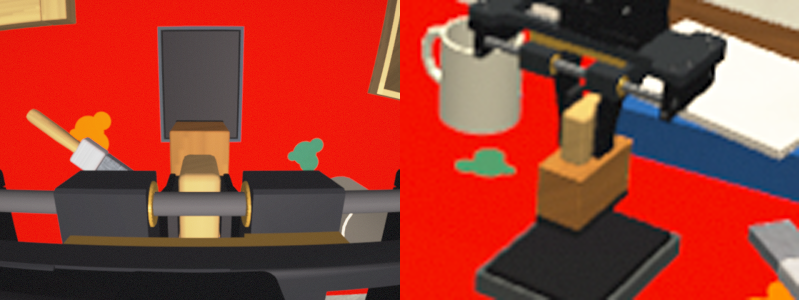

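The wrist view shows the stamp centred in y and square with the pad (pad edges at columns 159 and 242, block centre at 201). The side view shows the block upright above the pad. I'll check the pad's x from the tin's far edge, then press.

Run:
```python
from h import *
np.set_printoptions(precision=2,suppress=True)
a=atz('wp',(159/.625,27/.625),20);b=atz('wp',(243/.625,27/.625),20);e=(a+b)/2;d=a-b
yaw=np.arctan2(-d[0],d[1]); yaw=(yaw+np.pi/2)%np.pi-np.pi/2
est=e[:2]+75*np.array([np.cos(.042),np.sin(.042)]);print(a,b,yaw,'pad est',est)
if np.linalg.norm(est-[587,-239])>7: raise SystemExit('check')
c=(np.array([587,-239])+est)/2
f0=np.load('f0.npy')
def p(t):
    o=sensors.get_obs();print(t,np.array(o['tool_pos']),np.array(o['ft_force'])-f0,o['time'])
r.movel([*c,124],v=60); p('pre')
print(r.movel([*c,95],v=18,threshold=18)); p('press'); r.sleep(.5); p('hold')
snap('side','pr')
```

```text
[ 518.86 -295.27   20.  ] [ 514.35 -188.92   20.  ] 0.04240780605252947 pad est [ 591.54 -238.94]
pre [ 589.12 -238.87  123.4 ] [-0.18  0.39 -2.3 ] 40.825
True
press [ 589.19 -238.99  105.25] [-1.85  1.26  6.22] 41.9083
hold [ 589.15 -238.98  105.17] [-0.62  0.76  6.71] 42.4083
```

Run:
```python
from h import *
np.set_printoptions(precision=2,suppress=True)
f0=np.load('f0.npy');c=[589.2,-239]
def p(t):
    o=sensors.get_obs();print(t,np.array(o['tool_pos']),np.array(o['ft_force'])-f0,o['time'],o['opening']);return o['ft_force'][2]-f0[2]
z=105
while z>100:
    z-=.7; r.movel([*c,z],v=10); F=p(z)
    if F>22: break
r.sleep(.6); p('hold')
while z<115:
    z+=.7; r.movel([*c,z],v=20); F=p(z)
    if F<1.5: break
```

```text
104.3 [ 589.41 -239.11  105.5 ] [-2.91  2.11  5.31] 42.7417 21.784177469591242
103.6 [ 589.37 -239.09  105.17] [-1.87  1.02  6.79] 42.9917 21.37217350958982
102.89999999999999 [ 589.37 -239.11  105.05] [-2.72  2.64 10.94] 43.2417 21.672756255620843
102.19999999999999 [ 589.36 -239.1   104.98] [-4.05  1.23 13.52] 43.4917 21.305905902923016
101.49999999999999 [ 589.36 -239.07  104.85] [-6.02  2.04 15.7 ] 43.7417 21.619781848231625
100.79999999999998 [ 589.38 -239.06  104.78] [-5.52  2.44 20.09] 43.9917 21.51996811155891
100.09999999999998 [ 589.39 -239.07  104.69] [-6.75  3.32 22.21] 44.2417 21.15033052017594
hold [ 589.38 -239.1   104.71] [-7.62  4.   23.08] 44.8417 21.35317582870665
100.79999999999998 [ 589.38 -239.08  104.78] [-6.78  2.61 20.64] 45.0917 21.704232112918678
101.49999999999999 [ 589.34 -239.1   104.85] [-5.36  3.13 15.98] 45.3417 21.98469539350584
102.19999999999999 [ 589.36 -239.07  104.97] [-5.46  2.12 12.74] 45.5917 21.68460452172244
102.89999999999999 [ 589.35 -239.11  105.06] [-4.03  2.21 10.36] 45.8417 21.73689382407761
103.6 [ 589.4  -239.08  105.14] [-3.14  1.82  6.52] 46.0917 21.84763697688963
104.3 [ 589.38 -239.09  105.55] [-2.04  1.56  4.69] 46.3417 21.54883751553927
105.0 [ 589.39 -239.1   105.97] [-2.39  0.35  4.81] 46.5917 21.241492003299147
105.7 [ 589.39 -239.1   106.04] [-1.56  1.62  4.22] 46.8417 21.635954463103904
106.4 [ 589.39 -239.08  106.44] [-2.36  0.51  4.83] 47.0917 21.44513536795867
107.10000000000001 [ 589.39 -239.11  107.04] [-0.93  1.32  2.82] 47.3417 21.73339842567933
107.80000000000001 [ 589.37 -239.08  107.72] [0.12 0.92 2.64] 47.5917 21.321102437533746
108.50000000000001 [ 589.36 -239.07  108.4 ] [ 1.21 -0.08  1.6 ] 47.8417 21.694066615719198
109.20000000000002 [ 589.35 -239.1   109.1 ] [ 1.33 -0.13  1.44] 48.0917 21.409546709950774
```

The pad reached its stop: force climbed at almost constant height to 23 N. Now I'll release, back off and look.

Run:
```python
from h import *
gripper_to(50); r.movel([589.2,-239,200],v=60)
r.movel([589.2,-160,290],v=150); r.sleep(.3)
s=snap('side','sf')['img'];t=snap('top','tf')['img'];print(sensors.get_obs()['time'])
f=lambda i,x,y:cv2.resize(i[y:y+100,x:x+100],None,fx=4,fy=4,interpolation=cv2.INTER_CUBIC)[:,:,::-1]
cv2.imwrite('pics/crop6.png',np.hstack([f(t,380,165),f(s,365,215)]))
```

```text
51.9
```

View pics/crop6.png

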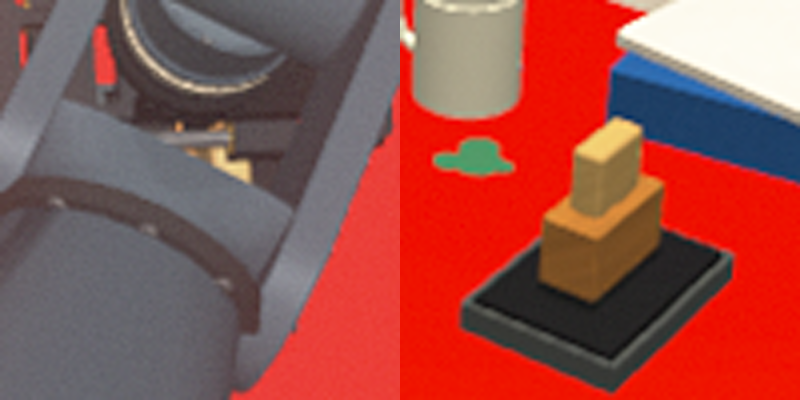

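The side view shows the stamp upright, released and square on the pad. The arm hides it from the top camera, so I'll check the centring numerically from the side view.

Run:
```python
from h import *
np.set_printoptions(precision=1,suppress=True)
T=lambda x,y:((x-400+.5)/4-.5+365,(y+.5)/4-.5+215)
for z,ps in((25,[(540,286),(660,248)]),(80,[(541,214),(664,184)]),(125,[(573,151),(610,118),(642,127),(607,163)])):
    print(z,np.mean([atz('side0',T(*p),z) for p in ps],0))
print('pad side',np.mean([atz('side0',((x+.5)/5-.5+375,(y+.5)/5-.5+258),26) for x,y in[(185,38),(350,103),(213,233),(45,162)]],0))
print('pad top',np.mean([atz('top0',((x+.5)/5-.5+392,(y+.5)/5-.5+187),26) for x,y in[(72,8),(288,2),(303,292),(83,295)]],0))
# tin outer corners in clear side picture and unobstructed top view of stamp
r.movel([450,-60,290],v=250); r.move_joints([.6]+list(sensors.get_obs()['joint_pos'])[1:]); r.sleep(.2)
t=snap('top','tf2')['img']; print(sensors.get_obs()['time'])
g=t.astype(int); w=g[165:270,385:475]
wood=(w[:,:,0]-w[:,:,2]>55)&(w[:,:,1]>70); dark=(w.max(2)<115)
# tin region: bounding rect of non-red
red=(w[:,:,0]>170)&(w[:,:,1]<80)
for n,m in(('wood',wood&~red),('notred',~red)):
    k,l,st,ce=cv2.connectedComponentsWithStats(m.astype(np.uint8)); i=1+np.argmax(st[1:,4]); pts=np.argwhere(l==i)[:,::-1].astype(np.float32)
    print(n,st[i],cv2.minAreaRect(pts)[0]+np.array([385,165]),cv2.minAreaRect(pts)[1:],atz('top0',tuple(np.array(cv2.minAreaRect(pts)[0])+[385,165]),20 if n=='notred' else 75))
```

```text
25 [ 593.1 -235.4   25. ]
80 [ 586.7 -237.3   80. ]
125 [ 583.8 -239.5  125. ]
pad side [ 582.  -241.5   26. ]
pad top [ 587.  -239.3   26. ]
54.5583
wood [ 39  29  20  36 664] [433.5 211.7] ((35.55558395385742, 18.67667007446289), 87.1375961303711) [ 588.7 -240.5   75. ]
notred [  18   19   52   66 3091] [428.4 216.7] ((65.01319885253906, 48.658695220947266), 86.90594482421875) [ 587.1 -239.2   20. ]
```

```bash
python3 -c "
from h import *
print(ticket.job_done())"
```

```text
the job is handed in; nothing more can be done
None
```

The job is handed in, with no verdict shown: the fin stamp was wiggled free, pressed onto the ink pad down to its stop, and left standing about 2 mm off the pad's centre and square with it, with the case and other stamps looking undisturbed in the mid-extraction picture (not checked again at the end).

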